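Centre the burner cap by tapping, then put the grate back

TASK

The hob was wiped down and its burner cap is sitting crooked, hung up on one side of the burner. Nudge the cap gently by its edge, from one side and then the other as needed, never hard, until it is centred, drops home and lies flat on the burner all round; then set the cast-iron grate over it, standing level inside the round rim on the hob top, without dropping it or knocking the cap, and leave everything else where it is.

Things in the scene. Friction and masses are not known exactly. Their poses are not given: they have to be found in the camera images.
- hob: The gas hob: a fixed steel box 280 x 280 mm on the counter, flat top 57 mm above the counter. Origin: on the counter under its middle; z up, -x the front with the knob. The burner on it is a fixed aluminium stub 88 mm in diameter, its flat head 90 mm above the counter, screwed down to one side of an oversize hole: its axis lies 4 to 8 mm from the hob's middle, in any direction, not measured.
- hob_rim (a point): Middle of the round rim on the hob top (the hob's own middle), at the level of the flat top, 57 mm above the counter. The rim is a thin upright band, inside radius 97 mm, 6 mm high; the grate's base ring stands inside it.
- cap_center (a point): Middle of the burner cap, half-way up its disc; z normal to the disc. The cap is a loose black enamelled steel disc, diameter 104 mm, 8 mm thick, about 0.5 kg, too wide to grip across. It overhangs the burner head by 8 mm when home, so a finger tip reaching just below the disc touches its edge only. Home and flat: this point is 94 mm above the counter, tilt nearly nil, no gap all round.
- cap_boss (a point): Middle of the foot of the cap's boss, 7.2 mm below the cap's middle: a round bevelled boss 3.2 mm deep, 72 mm in diameter at the disc, 58 at the foot. It drops into the 75 mm bore of the burner head with 1.5 mm play each side. At the start it lies 10 to 16 mm off: it rides on the head on the side to which the cap is displaced, which stands about 3 mm high (cap tilts 0.035 to 0.055 rad).
- cap: The cap again, origin at the boss's foot. Friction holds it wherever it is left; it does not slip home by itself. Pushed at the edge from its high side it slides with roughly 1 to 4 N; while it sinks home the push dips; once home, the boss meets the far side of the bore and the push rises above the sliding force, to 2 to 6 N; pushed on, the boss climbs out and the cap stands high on that far side.
- grate_hub (a point): Centre of the grate's hub, half-way up it, 60 mm above the grate's underside; z up. The hub is an octagonal ring 54 mm across flats, 12 mm deep, its hole 38 mm. Arms leave it along the point's +x, +y, -x, -y; between the arms, at 45 degrees, are clear flats where two fingers can take it from above. Standing on the hob top it is 117 mm above the counter, its underside 13 mm above the cap.
- grate: The grate: a loose dark cast-iron pan support, about 0.6 kg, 184 mm in diameter, 66 mm high; at the start it stands on the counter. Round base ring (bar 8 mm thick, mean radius 88 mm), four legs that stand on the surface 91 mm from the middle, four level arms 7 mm wide and 12 mm deep running in to the hub. Origin: centre of its underside; x and y along the arms.
- lighter: White plastic push-button electric lighter, 235 mm long, lying on the counter between the hob and the grate. Not to be moved.
- squeezer: Steel lime squeezer, 220 mm long, lying on the counter. Not to be moved.
- salt_jar: Glass jar with a steel cap, 68 mm wide, 85 mm tall, on the counter. Not to be moved.
- spoon: Wooden spoon, 280 mm long, lying on the counter. Not to be moved.

How it is judged:
By the outcome, as a careful person would: the job done as asked, in the order asked, and still so for the second after the job is handed in, with the robot touching nothing.
It also fails if it takes over 67 s, if anything falls off the work surface, if the arm or the gripper's body presses on something with over 40 N, if the wrist force passes 120 N, or if a joint passes its speed limit or range.

ROBOT

A 6-joint arm with a two-finger parallel gripper is mounted at the origin on the work surface. World frame = base frame: x ahead of the robot, y to its left, z up, the work surface at z = 0. Lengths are in mm, angles in degrees, forces in N, time in s.
With the tool pointing down it reaches from about 300 to 850 mm from the base axis. Payload 4.2 kg.
Tool frame: the origin (TCP) lies midway between the tips of the shut fingers; the grasp point (between the pads) lies 19 mm behind it (env.tcp_to_grasp is the distance from the TCP to the grasp point, in mm); z points along the fingers, x is the direction in which the jaws open and shut, and the axes are right-handed (so a half turn about z gives the same grasp; the last joint's range is limited). The gripper opens to 91 mm and grips with 3 to 60 N. Pads are 32 mm wide; open, the fingers measure 118 mm over their backs; the gripper's body (76 mm by 178 mm) begins 60 mm behind the grasp point.
Start: joints at [-73.854, 18.312, 89.639, -0, 72.044, -1.146], TCP at [170.916, -549.027, 213.976] pointing down, gripper open.
Joint ranges: [-177.97, 177.97], [-48.28, 115.42], [12.27, 149.76], [-77.06, 257.06], [2.81, 150.46], [-146.56, 146.56]. Speed limits (degrees/s): [147.25, 147.25, 180, 180, 180, 180].

INTERFACE

Orientations are given as [roll, pitch, yaw] about the fixed x, y, z axes, in that order (R = Rz(yaw) Ry(pitch) Rx(roll)).
In Python, from workcell import env gives the robot as it stands.
- The arm moves only by the tool drive_tool, never from a script. Its argument "motion" is a list of rows, each a list of 2 entries, a list of its own where there are three numbers: the shift along the world's x, y, z in m, then the turn, a rotation vector about the world's x, y, z in rad. In form: [[[dx, dy, dz], [wx, wy, wz]], ...]. A call has exactly 10 rows; each row shifts and turns the commanded pose from where the row before left it; what a row does not reach is not made up. A row lasts 1/12 s, in which the tool goes at most 41.7 mm and 7.16 degrees, less where a joint would pass 70% of its speed; a pose out of reach is approached as far as the arm can. A call is refused whole if a number of a shift passes 0.0417 or a number of a turn 0.125, either way. A call with a gripper value outside its range is refused whole. "claw" is the opening, from 0 (shut) to 1 (fully open), set as the call begins (left out, the last holds). The fingers move at their own pace and stop on an object; "force" is the grip in N (left out, the last holds). Time passes only in rows, so rows that do not move let the fingers close, or fill a call up. It gives the time, the measured TCP pose, the force and the opening at its end, in the units of the state.
- env.state(): the state, without advancing time (a new reading comes with each control period).
- env.grab_frame(name): name is "scene" or "top" or "wrist"; returns the picture (400x640x3 uint8, red, green, blue); there is no depth.
- env.camera_params(name): a dict with "fov_y" (degrees; the focal length in pixels is half the picture's height over the tangent of half this angle, whatever the lens; pixels are square), "cx", "cy" (the principal point, pixels), "pose" (4x4, takes a point from camera to world coordinates). Camera axes: x right, y down, z forward; pixel columns grow to the right and rows downward; lengths in mm; the calibration is good to about 2 mm. The wrist camera is an equidistant fisheye: a pixel r from the principal point sees the ray r / f radians off the axis. A picture is of the moment at which its call begins: read the wrist's pose just before it. camera_params takes no time and is no camera call; for the wrist camera it gives the pose at the moment of the call.
- env.job_done(): hands the job in, once; it reports no verdict.
The state is a dict: "time_s": time; "qpos": joint angles; "qvel": joint speeds; "effort": joint torques, N m; "ee_pos": TCP position; "ee_rot": TCP orientation; "force": force on the tool from outside, world axes, zero at the start; "torque": the same for the moment, N m; "gripper_width": finger opening in mm.
Only numpy, scipy, OpenCV 4.12 (cv2) and the standard library are available. Lean on these libraries where they do the work, as an engineer would, in place of code of your own. Each camera call takes 0.05 s, during which the arm holds its last target.

## Working session

There is one attempt and no reset: what is moved stays moved. The work goes in short steps, Python scripts to look and compute and a tool call to move; the robot and the scene stay as the last step left them, time stands still between calls to the robot, and variables do not carry over. Pictures are saved under pics/ and viewed, and the job is handed in when it is done.

Besides the shell and the picture viewer there is one more tool, called as a command line: name --argument value ..., lists and objects as JSON in quotes. drive_tool: Moves the arm, as the interface text tells. Its arguments: {"type":"object","properties":{"motion":{"type":"array","items":{"type":"array"}},"claw":{"type":"number"},"force":{"type":"number"}},"required":["motion"]}

```bash
mkdir -p pics; ls
python3 - <<'E'
from workcell import env
import cv2
s=env.state();print(s)
for n in ["scene","top","wrist"]:
    p=env.camera_params(n);print(n,p)
    cv2.imwrite(f"pics/{n}0.png",env.grab_frame(n)[:,:,::-1])
E
```

```text
pics
{'time_s': 0.0, 'qpos': array([-7.38556043e+01,  1.83491974e+01,  8.97071864e+01, -1.43846791e-03,
        7.20432731e+01, -1.14444174e+00]), 'qvel': array([ 0.02172323, -0.07249336, -0.05688884,  0.0494077 , -0.00522205,
        0.0722625 ]), 'effort': array([ 2.91189848e-03, -4.12460375e+01, -2.31972241e+01,  7.30384723e-02,
        4.57093993e-02, -1.54062764e-04]), 'ee_pos': array([ 170.74811976, -548.525654  ,  213.1394905 ]), 'ee_rot': array([-1.79999377e+02,  9.96643478e-02, -7.27107174e+01]), 'force': array([0.22732499, 0.95040018, 0.52697277]), 'torque': array([-0.01512469,  0.01135782,  0.00500262]), 'gripper_width': 90.93395908251733}
scene {'fov_y': 52.66354031467026, 'cx': 322.9814642768992, 'cy': 197.90961585885705, 'pose': array([[ 8.74432683e-01,  3.37642281e-01, -3.48375047e-01,
         9.10537967e+02],
       [ 4.85018480e-01, -6.24927214e-01,  6.11737731e-01,
        -7.25361945e+02],
       [-1.11605249e-02, -7.03891801e-01, -7.10219526e-01,
         9.13872612e+02],
       [ 0.00000000e+00,  0.00000000e+00,  0.00000000e+00,
         1.00000000e+00]])}
top {
[... 164 characters left out ...]
e+02],
       [-9.97849276e-01, -6.41312925e-02,  1.35646747e-02,
        -3.22718818e+01],
       [-3.57857218e-05, -2.06402813e-01, -9.78467106e-01,
         1.55218408e+03],
       [ 0.00000000e+00,  0.00000000e+00,  0.00000000e+00,
         1.00000000e+00]])}
wrist {'fov_y': 65.70646984690485, 'cx': 322.16969988668626, 'cy': 200.65616769419938, 'pose': array([[ 2.96694296e-01, -9.28616283e-01, -2.22809996e-01,
         2.33841422e+02],
       [-9.54972098e-01, -2.88722490e-01, -6.83199551e-02,
        -5.28820708e+02],
       [-8.87234192e-04,  2.33047471e-01, -9.72464955e-01,
         3.83059950e+02],
       [ 0.00000000e+00,  0.00000000e+00,  0.00000000e+00,
         1.00000000e+00]])}
```

View pics/scene0.png

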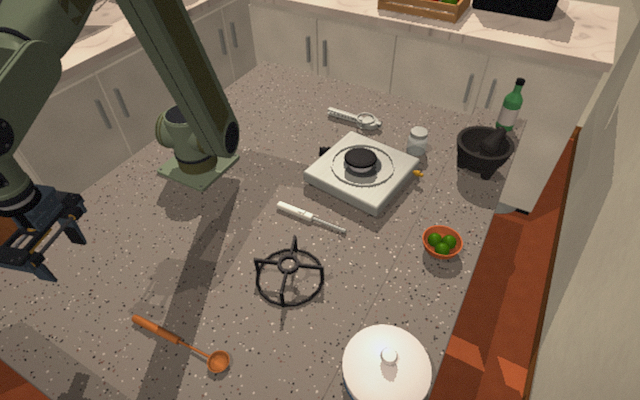

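View pics/top0.png

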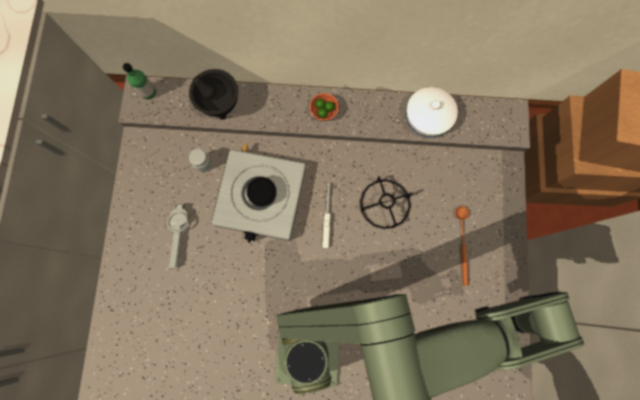

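View pics/wrist0.png

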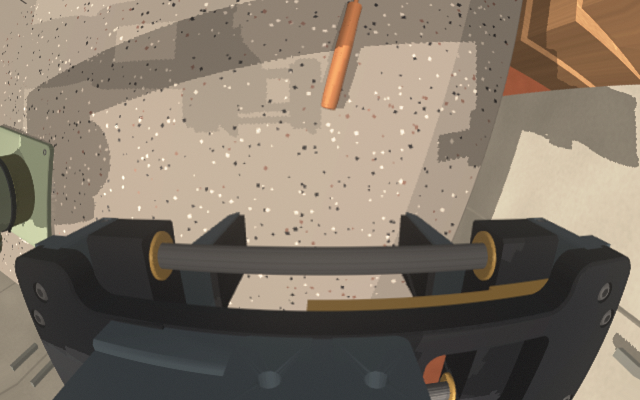

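The scene view shows the hob around (362,170), its cap at (360,160), and the grate hub at (289,265). In the top view the hob is around (260,195), the cap at (262,191), and the grate hub at (387,201).

```bash
cat > h.py <<'E'
import numpy as np, cv2
from workcell import env
def foc(p): return 200/np.tan(np.radians(p["fov_y"])/2)
def ray(p,name,u,v):
    f=foc(p); d=np.array([u-p["cx"],v-p["cy"]],float)
    if name=="wrist":
        r=np.hypot(*d); th=r/f; k=np.array([*(d/max(r,1e-9)*np.sin(th)),np.cos(th)])
    else: k=np.array([d[0]/f,d[1]/f,1.])
    k=k/np.linalg.norm(k)
    return p["pose"][:3,3],p["pose"][:3,:3]@k
def on(p,name,u,v,z):
    o,d=ray(p,name,u,v); return o+d*(z-o[2])/d[2]
def proj(p,name,P):
    f=foc(p); c=p["pose"][:3,:3].T@(np.asarray(P,float)-p["pose"][:3,3])
    if name=="wrist":
        r=np.hypot(c[0],c[1]); th=np.arctan2(r,c[2]); return p["cx"]+f*th*c[0]/r,p["cy"]+f*th*c[1]/r
    return p["cx"]+f*c[0]/c[2],p["cy"]+f*c[1]/c[2]
E
python3 - <<'E'
from h import *
for n,pts in [("top",[(259,191,57),(262,191,94),(387,201,66),(326,245,5),(331,183,5),(303,162,57),(228,152,57),(214,224,57),(290,238,57)]),("scene",[(361,162,57),(360,158,94),(289,265,66)])]:
    p=env.camera_params(n)
    for u,v,z in pts: print(n,u,v,on(p,n,u,v,z).round())
a=cv2.imread("pics/top0.png");b=cv2.imread("pics/scene0.png")
cv2.imwrite("pics/t1.png",cv2.resize(a[140:260,190:430],None,fx=3.3,fy=3.3,interpolation=3))
cv2.imwrite("pics/s1.png",cv2.resize(b[120:320,230:430],None,fx=3,fy=3,interpolation=3))
E
```

```text
top 259 191 [532. 205.  57.]
top 262 191 [524. 189.  94.]
top 387 201 [ 524. -242.   66.]
top 326 245 [364. -41.   5.]
top 331 183 [591. -45.   5.]
top 303 162 [648.  59.  57.]
top 228 152 [667. 329.  57.]
top 214 224 [405. 349.  57.]
top 290 238 [374.  84.  57.]
scene 361 162 [519. 216.  57.]
scene 360 158 [525. 192.  94.]
scene 289 265 [ 535. -246.   66.]
```

View pics/t1.png

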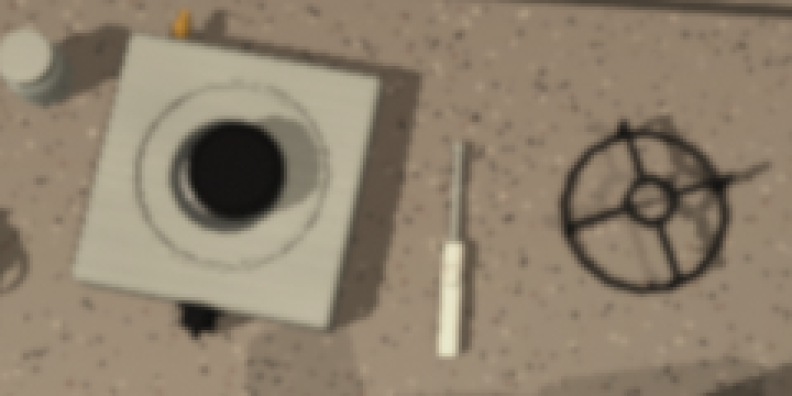

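View pics/s1.png

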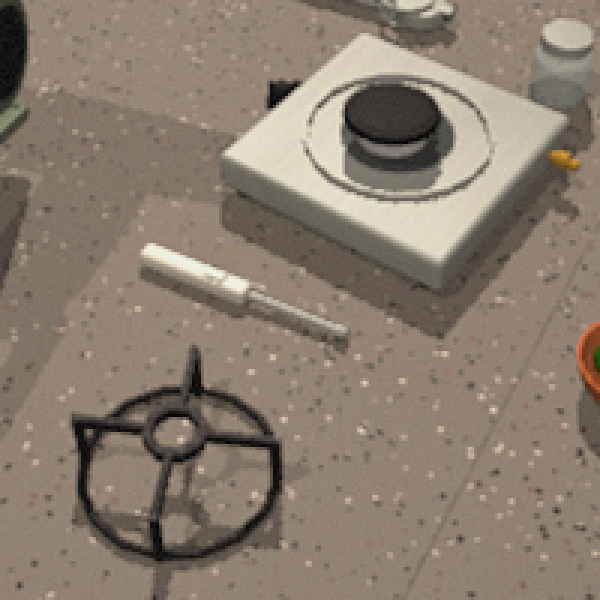

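drive_tool --motion '[[[0.02,0.014,0],[0,0,0.12]],[[0.033,0.022,0],[0,0,0.125]],[[0.034,0.022,0],[0,0,0.125]],[[0.034,0.023,0],[0,0,0.125]],[[0.034,0.023,0],[0,0,0.125]],[[0.034,0.023,0],[0,0,0.125]],[[0.034,0.023,0],[0,0,0.125]],[[0.034,0.023,0],[0,0,0.125]],[[0.034,0.023,0],[0,0,0.125]],[[0.034,0.023,0],[0,0,0.125]]]' --claw 1

```text
time_s: 0.98
ee_pos: [497.2, -328.5, 213.8]
ee_rot: [-180.0, 0.0, -1.0]
force: [0.3, -0.6, -0.9]
gripper_width: 91.2
```

```bash
cat >> h.py <<'E'
import pickle
def snap(tag,name="wrist"):
    s=env.state(); p=env.camera_params(name); im=env.grab_frame(name)[:,:,::-1].copy()
    cv2.imwrite(f"pics/{tag}.png",im); pickle.dump((s,p),open(f"pics/{tag}.pkl","wb"))
    print(tag,round(s["time_s"],2),s["ee_pos"].round(1),s["ee_rot"].round(1),"F",s["force"].round(1),"w",round(s["gripper_width"],1))
    return im,p
def load(tag): return (cv2.imread(f"pics/{tag}.png"),)+pickle.load(open(f"pics/{tag}.pkl","rb"))
E
python3 -c "
from h import *
snap('g1')"
```

```text
g1 0.98 [ 497.2 -328.5  213.8] [-180.    0.   -1.] F [ 0.3 -0.6 -0.9] w 91.2
```

View pics/g1.png

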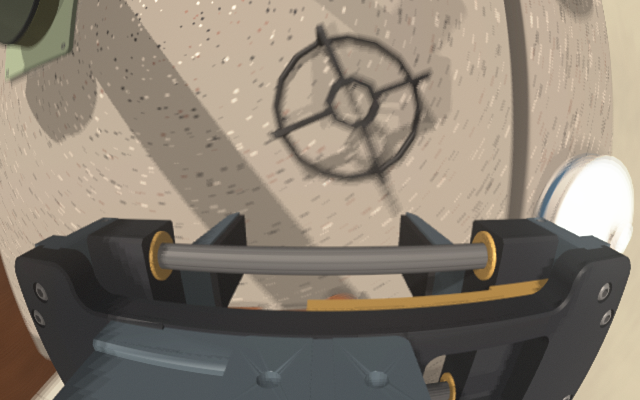

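Motion blur aside, the grate hub is at (352,103), with arm ends near (320,30), (428,73), (273,135) and (385,182).

Run:
```python
from h import *
im,s,p=load('g1')
h=on(p,'wrist',352,103,66);print(h)
for u,v in [(320,30),(428,73),(273,135),(385,182)]:
    q=on(p,'wrist',u,v,66)-h; print(q.round(1),np.hypot(*q[:2]).round(1),np.degrees(np.arctan2(q[1],q[0])).round(1))
```

```text
[ 529.90250659 -237.60411093   66.        ]
[-31.1  78.5   0. ] 84.4 111.6
[81.8 34.8  0. ] 89.0 23.1
[-81.3 -31.1   0. ] 87.1 -159.1
[ 34.6 -82.3   0. ] 89.3 -67.2
```

drive_tool --motion '[[[0.003,0.036,0],[0,0,0.0]],[[0.003,0.036,0],[0,0,0]],[[0.003,0.036,0],[0,0,0]],[[0.003,0.036,0],[0,0,0]],[[0.003,0.036,0],[0,0,0]],[[0.003,0.036,0],[0,0,0]],[[0.003,0.036,0],[0,0,0]],[[0.003,0.036,0],[0,0,0]],[[0.002,0.022,0],[0,0,0]],[[0.0,0.0,0],[0,0,0.0]]]' --claw 0

```text
time_s: 1.87
ee_pos: [521.8, -16.3, 213.8]
ee_rot: [-179.9, 0.0, -1.2]
force: [0.1, -0.0, 0.4]
gripper_width: 27.5
```

```bash
python3 -c "
from h import *
snap('h1')"
```

```text
h1 1.87 [521.8 -16.3 213.8] [-179.9    0.    -1.2] F [ 0.1 -0.   0.4] w 27.5
```

View pics/h1.png

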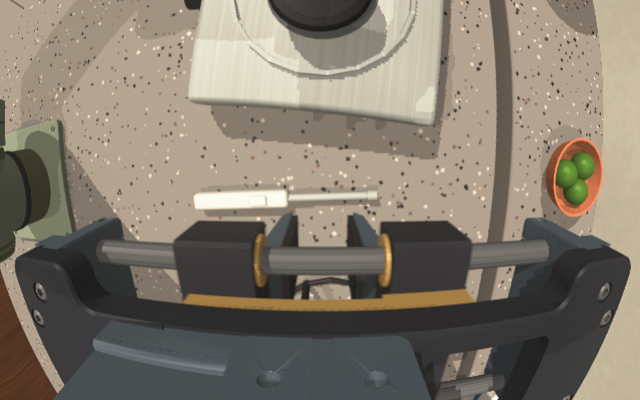

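The hob's front edges and the lighter are at the top of this view; the fingers are closing. I'll move above the hob.

drive_tool --motion '[[[0.0,0.03,-0.005],[0,0,0.005]],[[0.0,0.035,-0.006],[0,0,0.005]],[[0.0,0.035,-0.006],[0,0,0.005]],[[0.0,0.03,-0.006],[0,0,0.005]],[[0.0,0.012,-0.006],[0,0,0]],[[0.0,0.004,-0.005],[0,0,0]],[[0,0,0],[0,0,0]],[[0,0,0],[0,0,0]],[[0,0,0],[0,0,0]],[[0,0,0],[0,0,0]]]'

```text
time_s: 2.75
ee_pos: [522.3, 124.6, 180.4]
ee_rot: [180.0, -0.0, -0.3]
force: [1.1, -0.0, -0.2]
gripper_width: 0.4
```

```bash
python3 -c "
from h import *
snap('h2')"
```

```text
h2 2.75 [522.3 124.6 180.4] [180.   -0.   -0.3] F [ 1.1 -0.  -0.2] w 0.4
```

View pics/h2.png

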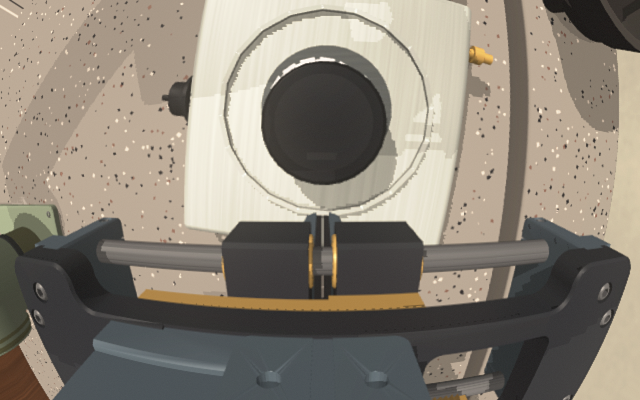

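```bash
python3 -c "
from h import *
im,s,p=load('h2')
cv2.imwrite('pics/h2z.png',cv2.resize(im[0:220,215:440],None,fx=2.7,fy=2.7,interpolation=2))"
```

```text
(no output)
```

View pics/h2z.png

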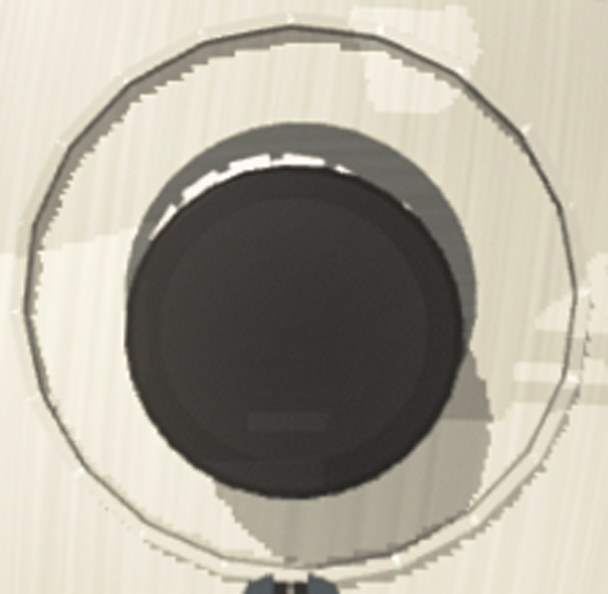

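```bash
cat >> h.py <<'E'
from scipy.optimize import least_squares
def fitc(P,R=None):
    P=np.asarray(P)[:,:2]; c=P.mean(0)
    for _ in range(6):
        if R is None:
            r=least_squares(lambda q:np.hypot(*(P-q[:2]).T)-q[2],[*c,60],loss='soft_l1',f_scale=0.7).x; res=np.hypot(*(P-r[:2]).T)-r[2]
        else:
            x=least_squares(lambda q:np.hypot(*(P-q[:2]).T)-R,c,loss='soft_l1',f_scale=0.7).x; r=np.array([*x,R]); res=np.hypot(*(P-x).T)-R
        c=r[:2]; k=np.abs(res)<max(1.5,2.5*np.median(abs(res)));P2=P[k]
        if len(P2)==len(P):break
        P=P2
    return r.round(2),len(P),np.abs(res).mean().round(2)
def capfit(im,p,z,name='wrist',roi=None,th=75):
    g=im.max(2); m=(g<th).astype(np.uint8)
    if roi is not None:
        q=np.zeros_like(m); a,b,c,d=roi; q[b:d,a:c]=1; m*=q
    cs,_=cv2.findContours(cv2.morphologyEx(m,cv2.MORPH_OPEN,np.ones((3,3))),cv2.RETR_EXTERNAL,cv2.CHAIN_APPROX_NONE)
    c=max(cs,key=cv2.contourArea)[:,0,:]
    return c,np.array([on(p,name,u,v,z) for u,v in c])
E
python3 - <<'E'
from h import *
im,s,p=load('h2')
c,P=capfit(im,p,98.5,roi=(240,40,410,205)); print(fitc(P),fitc(P,52), c.min(0),c.max(0))
g=im.min(2).astype(int)
# crescent outer edge: scanning along rays from cap centre
cc=on(p,'wrist',323,122,90)
B=[]; 
for a in np.radians(np.arange(60,160,2)):
    rr=np.arange(46,75,.25)
    v=[]
    for r in rr:
        u,w=proj(p,'wrist',[cc[0]+r*np.cos(a),cc[1]+r*np.sin(a),90]); v.append(cv2.getRectSubPix(im,(1,1),(u,w))[0,0].min())
    v=np.array(v,int); k=np.where(v>225)[0]
    if len(k): r=rr[k[-1]]; B.append((cc[0]+r*np.cos(a),cc[1]+r*np.sin(a))); print(round(np.degrees(a)),r,end='; ')
B=np.array(B);print(); print(len(B),fitc(B,44),fitc(B))
# rim
hc=on(p,'wrist',328,110,60);print(hc); 
for z in (57,60,63):
  Rm=[]
  for a in np.radians(np.arange(0,360,4)):
    rr=np.arange(86,105,.25); v=[]
    for r in rr:
        u,w=proj(p,'wrist',[hc[0]+r*np.cos(a),hc[1]+r*np.sin(a),z]); v.append(cv2.getRectSubPix(im,(1,1),(u,w))[0,0].max() if 0<=w<205 else 255)
    v=np.array(v,int); 
    if v.min()<140: r=rr[v.argmin()]; Rm.append((hc[0]+r*np.cos(a),hc[1]+r*np.sin(a)))
  print(z,fitc(Rm))
E
```

```text
(array([524.93, 194.8 ,  50.27]), 350, np.float64(0.29)) (array([524.95, 194.53,  52.  ]), 350, np.float64(1.73)) [262  62] [386 184]
74 53.5; 82 54.5; 84 54.5; 86 54.75; 88 55.0; 90 55.0; 92 54.75; 94 53.25; 98 55.5; 100 55.75; 102 55.5; 104 55.75; 106 55.5; 108 56.0; 110 54.25; 112 54.0; 114 54.0; 116 55.75; 118 55.75; 120 55.25; 122 55.0; 124 55.0; 126 55.0; 134 54.0; 136 53.5; 140 53.0; 146 59.5; 148 62.0; 150 63.0; 152 65.25; 154 68.5; 156 71.75; 158 74.75; 
33 (array([521.09, 206.25,  44.  ]), 25, np.float64(0.32)) (array([531.03, 158.18,  91.87]), 25, np.float64(0.81))
[529.09337202 206.86852334  60.        ]
57 (array([527.42, 209.12,  97.71]), 57, np.float64(0.36))
60 (array([527.42, 208.91,  96.73]), 58, np.float64(0.38))
63 (array([527.36, 208.64,  95.78]), 59, np.float64(0.38))
```

Measured positions:
- Rim centre is about (527.4, 209).
- Cap is about (525, 195).
- Burner is about (521, 206), which is 6.9 mm off the hob middle. The cap is 12 mm off the burner toward -y and +x. Both are within the stated ranges.

Next I'll lower the finger beside the high edge, facing the push direction.

drive_tool --motion '[[[0.004,-0.001,-0.01],[0,0,0.041]],[[0.004,-0.001,-0.012],[0,0,0.041]],[[0.004,0,-0.012],[0,0,0.041]],[[0.004,0,-0.013],[0,0,0.041]],[[0.004,0,-0.013],[0,0,0.041]],[[0.004,0,-0.013],[0,0,0.041]],[[0.003,0,-0.012],[0,0,0.041]],[[0,0,-0.01],[0,0,0.041]],[[0,0,0],[0,0,0]],[[0,0,0],[0,0,0]]]'

```text
time_s: 3.63
ee_pos: [548.8, 123.4, 84.9]
ee_rot: [180.0, 0.0, 18.5]
force: [-0.2, -0.4, 0.3]
gripper_width: 0.5
```

```bash
python3 -c "
from h import *
im,p=snap('p1')
c=im[0:230,170:480];cv2.imwrite('pics/p1z.png',cv2.resize(c,None,fx=2.5,fy=2.5,interpolation=2))"
```

```text
p1 3.63 [548.8 123.4  84.9] [180.    0.   18.5] F [-0.2 -0.4  0.3] w 0.5
```

View pics/p1z.png

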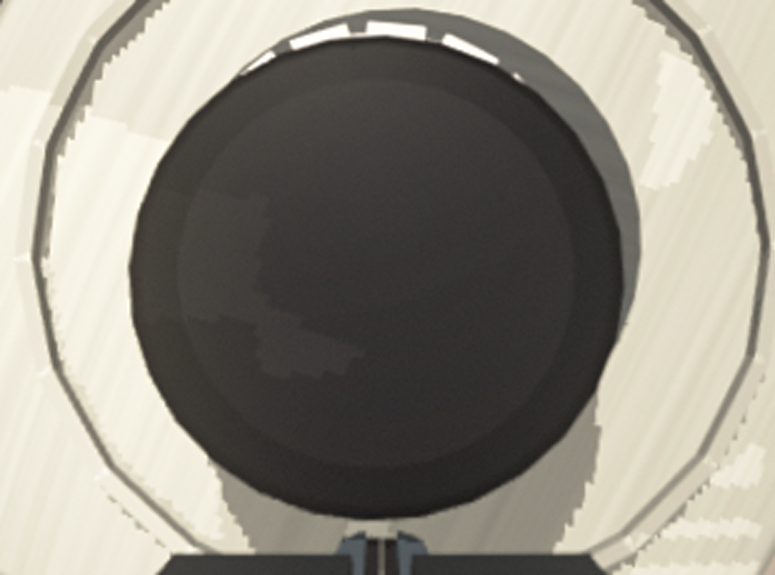

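```bash
cat >> h.py <<'E'
def crescent(im,p,cc,angs,R0=46,R1=70,th=215,z=90):
    B=[]
    for a in np.radians(angs):
        rr=np.arange(R0,R1,.2); v=[]
        for r in rr:
            u,w=proj(p,'wrist',[cc[0]+r*np.cos(a),cc[1]+r*np.sin(a),z]); v.append(cv2.getRectSubPix(im,(1,1),(u,w))[0,0].min() if 0<=w<215 else 0)
        k=np.where(np.array(v)>th)[0]
        if len(k):
            # first contiguous bright run
            e=k[0]
            while e+1<len(v) and v[e+1]>th: e+=1
            if e-k[0]>=2 and rr[e]<62: B.append((cc[0]+rr[e]*np.cos(a),cc[1]+rr[e]*np.sin(a),np.degrees(a),rr[e]))
    return np.array(B)
E
python3 - <<'E'
from h import *
im,s,p=load('p1')
for z in (98,99.5):
  c,P=capfit(im,p,z,roi=(200,5,440,208)); print(z,fitc(P), c.min(0),c.max(0))
B=crescent(im,p,(525,195),np.arange(60,160,2));print(B[:,2:].round(1).tolist())
print(fitc(B,44));
E
```

```text
98 (array([524.95, 194.56,  50.46]), 550, np.float64(0.19)) [222  15] [419 207]
99.5 (array([524.98, 194.48,  49.98]), 550, np.float64(0.19)) [222  15] [419 207]
[[82.0, 54.8], [84.0, 55.0], [86.0, 55.2], [88.0, 55.2], [90.0, 55.6], [92.0, 56.0], [98.0, 54.6], [100.0, 56.4], [102.0, 56.4], [104.0, 56.4], [106.0, 56.6], [108.0, 56.6], [110.0, 56.8], [116.0, 56.6], [118.0, 56.4], [120.0, 56.2], [122.0, 56.0], [124.0, 56.0], [126.0, 56.0], [128.0, 56.0], [134.0, 55.4], [136.0, 54.8], [152.0, 61.4], [154.0, 60.8], [156.0, 59.8], [158.0, 59.0]]
(array([520.71, 206.84,  44.  ]), 21, np.float64(0.11))
```

Burner refined to (520.7, 206.8). The cap offset is 13.0 mm, and the finger lies on the line through both centres to within 0.2 mm. Starting a slow push.

drive_tool --motion '[[[-0.0006,0.0019,0],[0,0,0]],[[-0.0006,0.0019,0],[0,0,0]],[[-0.0003,0.001,0],[0,0,0]],[[-0.0003,0.0009,0],[0,0,0]],[[-0.0003,0.0009,0],[0,0,0]],[[-0.0004,0.001,0],[0,0,0]],[[-0.0003,0.0009,0],[0,0,0]],[[-0.0003,0.001,0],[0,0,0]],[[-0.0003,0.0009,0],[0,0,0]],[[-0.0003,0.001,0],[0,0,0]]]'

```text
time_s: 4.52
ee_pos: [544.7, 135.5, 84.5]
ee_rot: [-180.0, 0.1, 18.6]
force: [0.5, -1.9, -1.1]
gripper_width: 0.6
```

```bash
python3 -c "
from h import *
im,p=snap('p2')
c,P=capfit(im,p,98.5,roi=(200,5,440,208)); print(fitc(P))
for _ in range(2): snap('tmp')
c=im[0:230,170:480];cv2.imwrite('pics/p2z.png',cv2.resize(c,None,fx=2.5,fy=2.5,interpolation=2))"
```

```text
p2 4.52 [544.7 135.5  84.5] [-1.80e+02  1.00e-01  1.86e+01] F [ 0.5 -1.9 -1.1] w 0.6
(array([522.61, 201.21,  50.  ]), 476, np.float64(0.19))
tmp 4.57 [544.6 135.8  84.5] [-1.80e+02  1.00e-01  1.86e+01] F [ 0.4 -1.2 -1.2] w 0.9
tmp 4.62 [544.7 135.8  84.6] [-1.80e+02  1.00e-01  1.86e+01] F [ 0.2 -1.4  0.1] w 0.2
```

View pics/p2z.png

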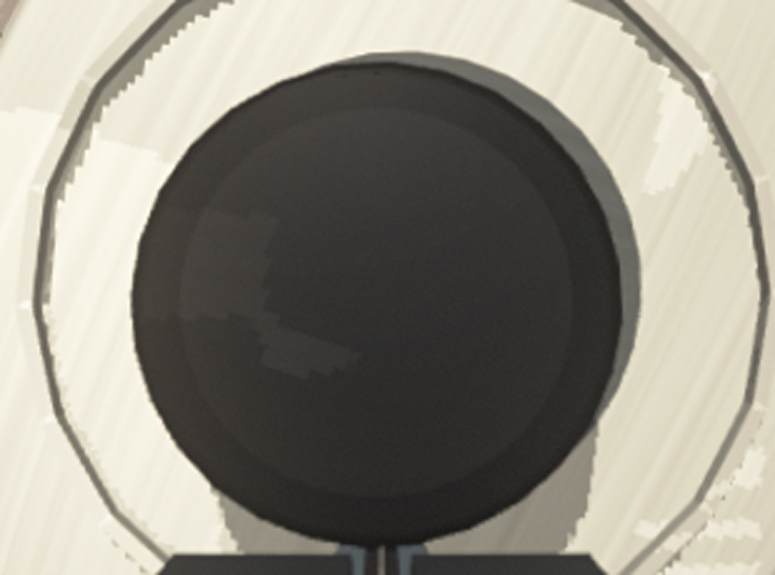

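The cap moved with the finger and is now at (522.6, 201.2), about 6 mm short. Contact force is around 1.5 N.

drive_tool --motion '[[[-0.0002,0.0006,0],[0,0,0]],[[-0.0002,0.0006,0],[0,0,0]],[[-0.0002,0.0006,0],[0,0,0]],[[-0.0002,0.0006,0],[0,0,0]],[[-0.0002,0.0005,0],[0,0,0]],[[-0.0002,0.0005,0],[0,0,0]],[[-0.0002,0.0005,0],[0,0,0]],[[-0.0001,0.0005,0],[0,0,0]],[[-0.0001,0.0004,0],[0,0,0]],[[0,0,0],[0,0,0]]]'

```text
time_s: 5.5
ee_pos: [543.6, 140.1, 85.0]
ee_rot: [180.0, 0.0, 18.6]
force: [0.8, -1.9, -1.4]
gripper_width: 0.3
```

```bash
python3 -c "
from h import *
im,p=snap('p3')
c,P=capfit(im,p,98,roi=(200,5,440,208)); print(fitc(P))
for _ in range(2): snap('tmp')
c=im[0:230,170:480];cv2.imwrite('pics/p3z.png',cv2.resize(c,None,fx=2.5,fy=2.5,interpolation=2))"
```

```text
p3 5.5 [543.6 140.1  85. ] [180.    0.   18.6] F [ 0.8 -1.9 -1.4] w 0.3
(array([521.47, 205.8 ,  49.92]), 483, np.float64(0.23))
tmp 5.55 [543.6 140.2  85. ] [180.   -0.   18.6] F [ 0.2 -2.2 -1.7] w 0.5
tmp 5.6 [543.6 140.1  85. ] [180.   -0.   18.6] F [ 1.1 -1.9 -2. ] w 0.2
```

View pics/p3z.png

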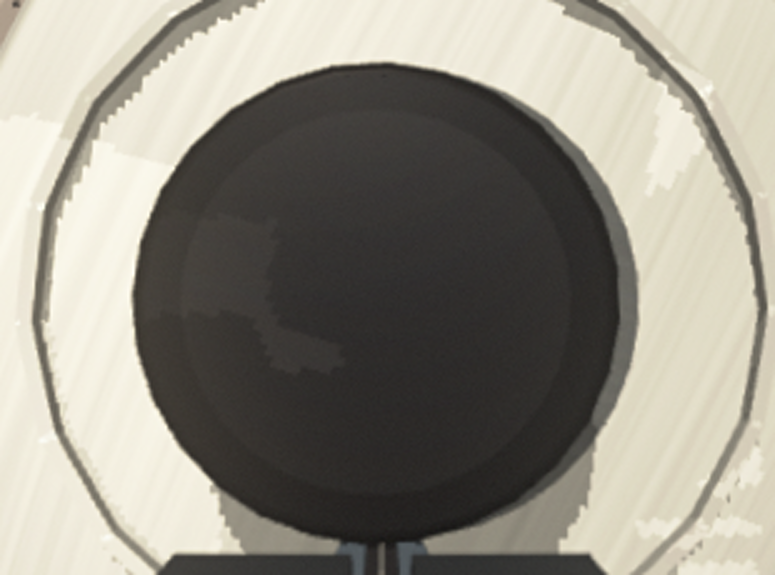

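drive_tool --motion '[[[-0.0001,0.0003,0],[0,0,0]],[[-0.0001,0.0003,0],[0,0,0]],[[-0.0001,0.0003,0],[0,0,0]],[[0,0,0],[0,0,0]],[[0,0,0],[0,0,0]],[[0,0,0],[0,0,0]],[[0,0,0],[0,0,0]],[[0,0,0],[0,0,0]],[[0,0,0],[0,0,0]],[[0,0,0],[0,0,0]]]'

```text
time_s: 6.48
ee_pos: [543.3, 141.1, 84.9]
ee_rot: [-180.0, -0.0, 18.6]
force: [-0.1, -2.6, -2.1]
gripper_width: 0.6
```

```bash
python3 -c "
from h import *
im,p=snap('p4')
c,P=capfit(im,p,98,roi=(200,5,440,208)); print(fitc(P))
for _ in range(3): snap('tmp')
"
```

```text
p4 6.48 [543.3 141.1  84.9] [-180.    -0.    18.6] F [-0.1 -2.6 -2.1] w 0.6
(array([521.19, 206.76,  49.91]), 480, np.float64(0.24))
tmp 6.53 [543.3 141.1  85. ] [-180.    -0.    18.6] F [ 0.1 -1.8 -1.2] w 0.3
tmp 6.58 [543.3 141.1  85. ] [-180.    -0.    18.6] F [ 0.7 -1.  -1.8] w 0.4
tmp 6.63 [543.3 141.1  85. ] [-180.    -0.    18.6] F [ 0.6 -1.9 -1.6] w 0.4
```

The cap is now at (521.2, 206.8), within 0.5 mm of the burner. Its apparent radius shrank by an amount matching a drop of about 1.7 mm. I'll back off and check from the side, with the camera tilted.

drive_tool --motion '[[[0.002,-0.006,0],[0,0,0]],[[0.003,-0.009,0],[0,0,0]],[[-0.015,-0.003,0.001],[0.032,-0.095,0]],[[-0.02,-0.004,0.001],[0.032,-0.095,0]],[[-0.023,-0.004,0.001],[0.032,-0.095,0]],[[-0.023,-0.004,0.001],[0.032,-0.095,0]],[[-0.023,-0.004,0.001],[0.032,-0.095,0]],[[-0.02,-0.004,0],[0.032,-0.095,0]],[[-0.013,-0.003,0],[0,0,0]],[[0,0,0],[0,0,0]]]'

```text
time_s: 7.52
ee_pos: [432.7, 113.7, 89.8]
ee_rot: [-178.3, -28.1, 18.7]
force: [-0.4, 0.4, 0.2]
gripper_width: 0.5
```

```bash
python3 -c "
from h import *
im,p=snap('v1')
print(proj(p,'wrist',[521,207,94]),p['pose'][:3,3])
"
```

```text
v1 7.52 [432.7 113.7  89.8] [-178.3  -28.1   18.7] F [-0.4  0.4  0.2] w 0.5
(np.float64(456.436072211543), np.float64(141.34949566216488)) [336.61414845 145.54480739 241.07925848]
```

View pics/v1.png

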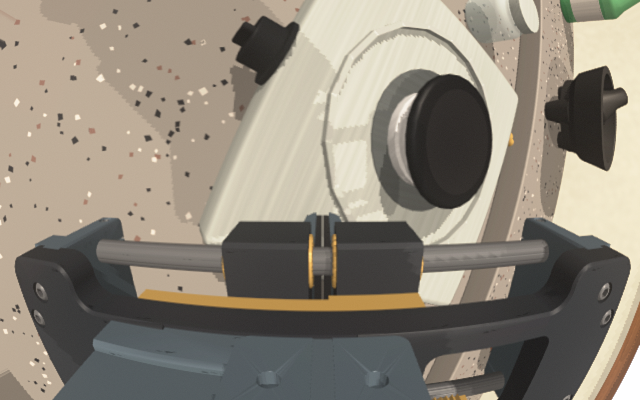

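```bash
python3 -c "
from h import *
im,s,p=load('v1')
c=cv2.rotate(im[60:225,370:510],cv2.ROTATE_90_COUNTERCLOCKWISE);cv2.imwrite('pics/v1z.png',cv2.resize(c,None,fx=4.2,fy=4.2,interpolation=2))"
```

```text
(no output)
```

View pics/v1z.png

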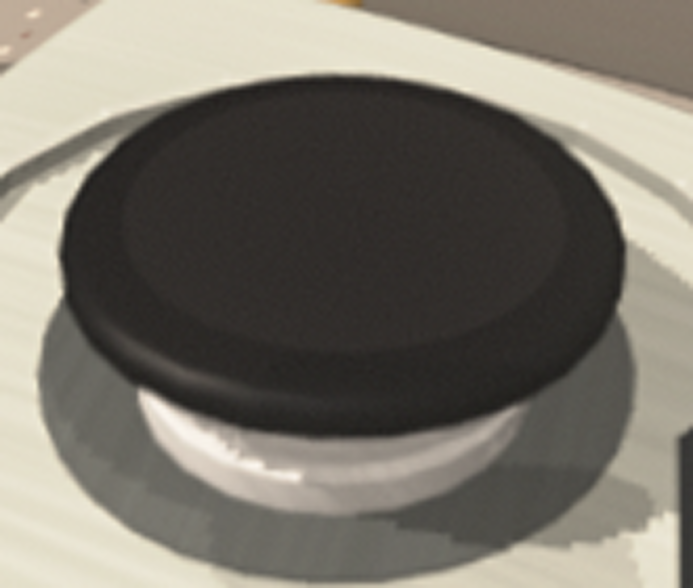

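Run:
```python
from h import *
im,s,p=load('v1')
c,P=capfit(im,p,94,roi=(395,60,505,222),th=62)
print(c.min(0),c.max(0))
a=np.radians(np.arange(0,360,3))
def hull(cx,cy):
    pts=[proj(p,'wrist',[cx+R*np.cos(t),cy+R*np.sin(t),z]) for z,R in((90,51),(92,52),(96,52),(98,50.3)) for t in a]
    return cv2.convexHull(np.float32(pts))[:,0]
H=hull(521.1,206.8); print(H.min(0),H.max(0))
# signed distance of contour to predicted outline by direction
ce=H.mean(0)
D=np.array([cv2.pointPolygonTest(H.reshape(-1,1,2),(float(u),float(v)),True) for u,v in c])
an=np.degrees(np.arctan2(c[:,1]-ce[1],c[:,0]-ce[0]))%360
for k in range(0,360,20):
    m=(an>=k)&(an<k+20)
    if m.any(): print(k,D[m].mean().round(2),end=' | ')
# burner foot
B=[]
g=im.astype(int)
for v in range(110,180,4):
    row=g[v,380:440].max(1); j=np.where(row>180)[0]; print((v,j[0]+380 if len(j) else None),end=' ')
```

```text
[406  75] [490 207]
[405.38977  73.02925] [493.4707  209.49727]
0 3.09 | 20 3.07 | 40 2.85 | 60 2.77 | 80 2.35 | 100 0.57 | 120 0.1 | 140 0.57 | 160 0.41 | 180 0.65 | 200 0.54 | 220 0.67 | 240 0.31 | 260 2.08 | 280 2.51 | 300 2.46 | 320 2.98 | 340 3.25 | (110, np.int64(395)) (114, np.int64(393)) (118, np.int64(391)) (122, np.int64(391)) (126, np.int64(390)) (130, np.int64(393)) (134, None) (138, np.int64(396)) (142, np.int64(396)) (146, np.int64(396)) (150, np.int64(396)) (154, np.int64(397)) (158, np.int64(399)) (162, np.int64(400)) (166, np.int64(402)) (170, np.int64(404)) (174, np.int64(406)) (178, None)
```

The contour matches the home outline (lower edge at z = 90) to within about 0.6 px. It is symmetric left and right, so the cap is flat and down. Next is the grate, starting with a sharper look from above.

drive_tool --motion '[[[0.0,-0.01,0.015],[-0.031,0.093,0]],[[0.0,-0.025,0.018],[-0.031,0.093,0]],[[0.005,-0.035,0.018],[-0.031,0.093,0]],[[0.008,-0.038,0.018],[-0.031,0.093,0]],[[0.008,-0.038,0.018],[-0.031,0.093,0]],[[0.008,-0.038,0.006],[0,0,-0.12]],[[0.008,-0.038,0.0],[0,0,-0.12]],[[0.008,-0.038,0.0],[0,0,-0.12]],[[0.008,-0.038,0.0],[0,0,-0.12]],[[0.008,-0.038,0.0],[0,0,-0.12]]]' --claw 1

```text
time_s: 8.4
ee_pos: [497.5, -210.4, 174.3]
ee_rot: [-177.6, -3.4, -15.9]
force: [1.0, 0.4, -0.3]
gripper_width: 64.4
```

drive_tool --motion '[[[0.002,-0.035,0],[0,0,-0.12]],[[0.001,-0.025,0],[0,0,0]],[[0.001,-0.02,0],[0,0,0]],[[0,-0.01,0],[0,0,0]],[[0,0,0],[0,0,0]],[[0,0,0],[0,0,0]],[[0,0,0],[0,0,0]],[[0,0,0],[0,0,0]],[[0,0,0],[0,0,0]],[[0,0,0],[0,0,0]]]'

```text
time_s: 9.23
ee_pos: [500.2, -295.6, 174.0]
ee_rot: [-177.4, -3.4, -22.3]
force: [-0.1, -0.1, -0.1]
gripper_width: 91.0
```

```bash
python3 -c "
from h import *
snap('g2')"
```

```text
g2 9.23 [ 500.2 -295.6  174. ] [-177.4   -3.4  -22.3] F [-0.1 -0.1 -0.1] w 91.0
```

View pics/g2.png

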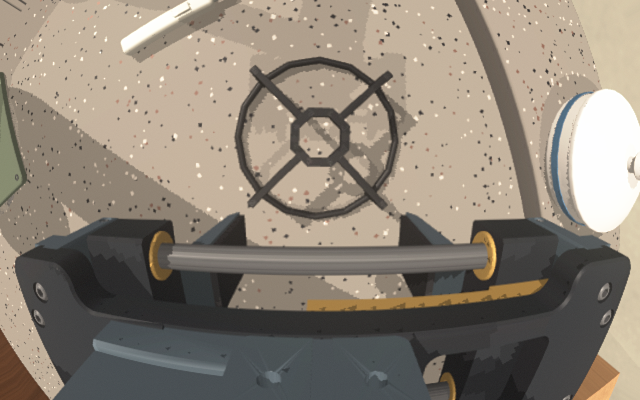

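The grate hub is at (321,137), with arm tips at about (255,70), (389,75), (383,206) and (251,204). The tool still has about 4° of tilt left, which I'll correct.

Run:
```python
from h import *
from scipy.spatial.transform import Rotation as Ro
im,s,p=load('g2')
g=im.max(2); m=(g<75).astype(np.uint8); m[:, :225]=0; m[:,405:]=0; m[222:]=0; m[:50]=0
# hub hole: bright-region contour in hub
sub=(g[105:170,288:355]>=75).astype(np.uint8)
cs,h=cv2.findContours(m,cv2.RETR_CCOMP,cv2.CHAIN_APPROX_NONE)
hub=None
for i,c in enumerate(cs):
    a=cv2.contourArea(c)
    if h[0][i][3]>=0 and a>150:
        M=cv2.moments(c); print('hole',a,M['m10']/M['m00'],M['m01']/M['m00'])
        if abs(M['m10']/M['m00']-321)<10 and abs(M['m01']/M['m00']-137)<12: hub=c[:,0]
if hub is not None:
    for z in (54,66): print(z,fitc([on(p,'wrist',u,v,z) for u,v in hub]))
hc=on(p,'wrist',321,137,66)
for u,v in [(255,70),(389,75),(383,206),(251,204)]:
    q=on(p,'wrist',u,v,66);d=q-hc; print(q.round(1),np.hypot(*d[:2]).round(1),np.degrees(np.arctan2(d[1],d[0])).round(1))
R=Ro.from_euler('xyz',s['ee_rot'],degrees=True)
T=Ro.from_euler('xyz',[180,0,-23],degrees=True)
print((T*R.inv()).as_rotvec())
# sides tangent
```

```text
hole 3386.5 369.2709286874354 140.594665091786
[ 497.7 -159.1   66. ] 86.9 111.3
[ 610.5 -208.8   66. ] 87.0 21.1
[ 559.4 -321.9   66. ] 87.2 -69.8
[ 445.9 -271.5   66. ] 89.1 -159.3
[-0.0184861   0.07161351 -0.01370194]
```

Run:
```python
from h import *
im,s,p=load('g2')
cv2.imwrite('pics/g2z.png',cv2.resize(im[50:225,225:410],None,fx=3.4,fy=3.4,interpolation=2))
hc=on(p,'wrist',321,137,66);print(hc)
# hub outer/inner via radial scan, dark->bright
g=im.max(2)
for name,z,r0,r1,order in (('hole',66,8,26,1),('outer',66,40,20,-1)):
    Q=[]
    for a in np.arange(0,360,5):
        if name=='outer' and min(abs((a-21+45)%90-45),99)<24: continue
        rr=np.arange(r0,r1,.25*order)
        v=[]
        for r in rr:
            u,w=proj(p,'wrist',[hc[0]+r*np.cos(np.radians(a)),hc[1]+r*np.sin(np.radians(a)),z]); v.append(cv2.getRectSubPix(g,(1,1),(u,w))[0,0])
        k=np.where(np.array(v)<95)[0]
        if len(k): Q.append((hc[0]+rr[k[0]]*np.cos(np.radians(a)),hc[1]+rr[k[0]]*np.sin(np.radians(a))))
    print(name,len(Q),fitc(Q))
# arms: dark midpoints across arms at r=40..75
for k in range(4):
    A=np.radians(21+90*k); pts=[]
    for r in np.arange(36,78,3):
        t=np.arange(-9,9.1,.25);v=[]
        for tt in t:
            u,w=proj(p,'wrist',[hc[0]+r*np.cos(A)-tt*np.sin(A),hc[1]+r*np.sin(A)+tt*np.cos(A),66]); v.append(cv2.getRectSubPix(g,(1,1),(u,w))[0,0])
        d=t[np.array(v)<75]
        if len(d)>6: pts.append((r,d.mean(),len(d)*.25))
    pts=np.array(pts); f=np.polyfit(pts[:,0],pts[:,1],1); print(k,'ang',(21+np.degrees(f[0])).round(2),'off@0',f[1].round(2),'width',pts[:,2].mean().round(1))
```

```text
[ 529.23014296 -240.04862387   66.        ]
hole 72 (array([ 527.46, -239.41,   19.26]), 70, np.float64(0.42))
outer 36 (array([ 528.4 , -239.2 ,   26.68]), 34, np.float64(0.54))
0 ang 20.96 off@0 0.88 width 7.3
1 ang 21.58 off@0 0.28 width 5.4
2 ang 24.46 off@0 -3.93 width 13.1
3 ang 20.91 off@0 -0.76 width 6.9
```

View pics/g2z.png

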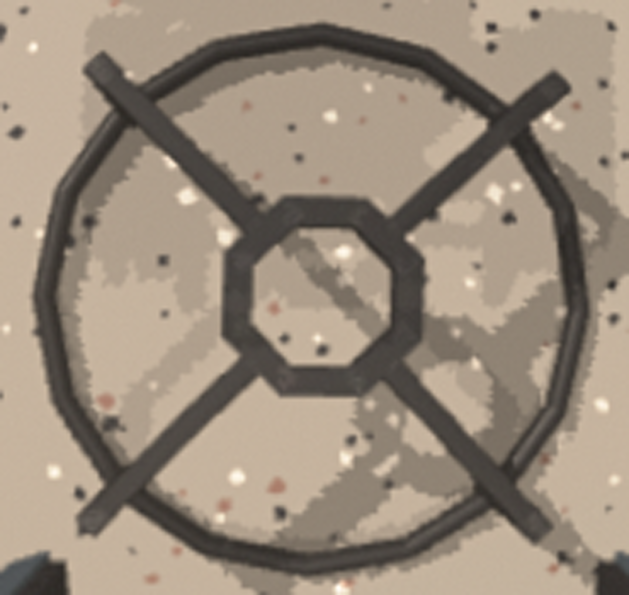

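Hub centre is (528.5, -239.4) and grate yaw is 21.1°, so the tool yaw for the flats is -24°. I'll straighten up, move over it and go down to just above the hub.

drive_tool --motion '[[[0.006,0.012,-0.01],[-0.0062,0.0239,-0.0103]],[[0.008,0.015,-0.01],[-0.0062,0.0239,-0.0103]],[[0.008,0.016,-0.01],[-0.0062,0.0239,-0.0103]],[[0.0063,0.0132,-0.01],[0,0,0]],[[0,0,-0.012],[0,0,0]],[[0,0,-0.012],[0,0,0]],[[0,0,-0.012],[0,0,0]],[[0,0,-0.01],[0,0,0]],[[0,0,-0.004],[0,0,0]],[[0,0,0],[0,0,0]]]'

```text
time_s: 10.12
ee_pos: [527.8, -239.9, 82.7]
ee_rot: [180.0, 0.1, -24.0]
force: [-0.7, -0.5, 0.1]
gripper_width: 91.0
```

```bash
python3 -c "
from h import *
snap('g3')"
```

```text
g3 10.12 [ 527.8 -239.9   82.7] [ 1.8e+02  1.0e-01 -2.4e+01] F [-0.7 -0.5  0.1] w 91.0
```

View pics/g3.png

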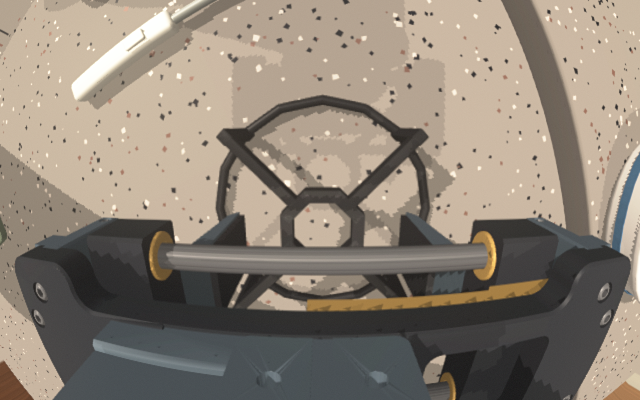

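The hub sits centred at column 322 between the fingers, with both gaps clear. I'll descend and close.

drive_tool --motion '[[[0.0005,0.0003,-0.005],[0,0,0]],[[0,0,-0.005],[0,0,0]],[[0,0,-0.005],[0,0,0]],[[0,0,-0.005],[0,0,0]],[[0,0,-0.005],[0,0,0]],[[0,0,-0.004],[0,0,0]],[[0,0,-0.003],[0,0,0]],[[0,0,0],[0,0,0]],[[0,0,0],[0,0,0]],[[0,0,0],[0,0,0]]]'

```text
time_s: 11.0
ee_pos: [529.1, -240.0, 51.8]
ee_rot: [180.0, -0.0, -24.0]
force: [-0.2, 0.4, -0.4]
gripper_width: 91.2
```

drive_tool --motion '[[[0,0,0],[0,0,0]],[[0,0,0],[0,0,0]],[[0,0,0],[0,0,0]],[[0,0,0],[0,0,0]],[[0,0,0],[0,0,0]],[[0,0,0],[0,0,0]],[[0,0,0],[0,0,0]],[[0,0,0],[0,0,0]],[[0,0,0],[0,0,0]],[[0,0,0],[0,0,0]]]' --claw 0 --force 30

```text
time_s: 11.83
ee_pos: [528.2, -239.6, 51.7]
ee_rot: [180.0, 0.1, -24.0]
force: [-3.6, 1.1, 3.0]
gripper_width: 53.7
```

```bash
python3 -c "
from h import *
snap('g4')"
```

```text
g4 11.83 [ 528.2 -239.6   51.7] [ 1.8e+02  1.0e-01 -2.4e+01] F [-3.6  1.1  3. ] w 53.7
```

View pics/g4.png

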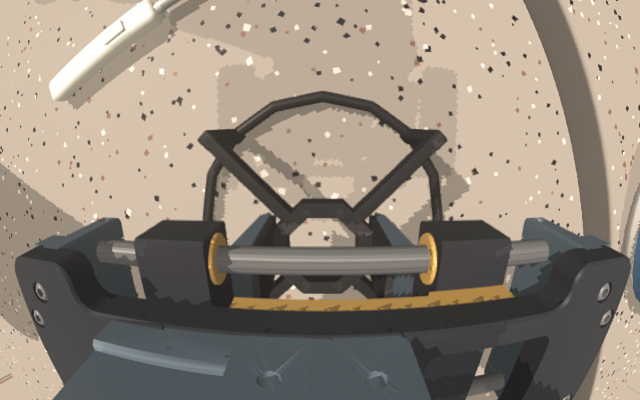

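Gripped at 53.7 mm against 54 expected. Lifting.

drive_tool --motion '[[[0,0,0.003],[0,0,0]],[[0,0,0.008],[0,0,0]],[[0,0,0.014],[0,0,0]],[[0,0,0.018],[0,0,0]],[[0,0,0.02],[0,0,0]],[[0,0,0.02],[0,0,0]],[[0,0,0.02],[0,0,0]],[[0,0,0.015],[0,0,0]],[[0,0,0.008],[0,0,0]],[[0,0,0.004],[0,0,0]]]'

```text
time_s: 12.72
ee_pos: [529.6, -240.2, 182.9]
ee_rot: [180.0, -0.2, -24.0]
force: [-0.1, -0.6, -5.3]
gripper_width: 53.7
```

drive_tool --motion '[[[0,0.01,0],[0,0,0]],[[0,0.02,0],[0,0,0]],[[0,0.028,0],[0,0,0]],[[0,0.034,0],[0,0,0]],[[0,0.036,0],[0,0,0]],[[0,0.036,0],[0,0,0]],[[0,0.034,0],[0,0,0]],[[0,0.026,0],[0,0,0]],[[0,0.016,0],[0,0,0]],[[0,0.008,0],[0,0,0]]]'

```text
time_s: 13.55
ee_pos: [527.5, 11.1, 180.3]
ee_rot: [180.0, 0.2, -23.9]
force: [-0.5, -0.3, -5.5]
gripper_width: 53.5
```

```bash
python3 -c "
from h import *
snap('g5')"
```

```text
g5 13.55 [527.5  11.1 180.3] [180.    0.2 -23.9] F [-0.5 -0.3 -5.5] w 53.5
```

View pics/g5.png

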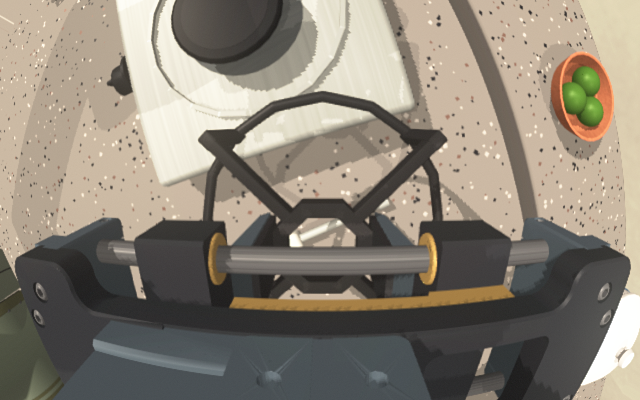

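The grate hangs unchanged in the hand, and the weight reading of about 5.5 N fits. Moving over the rim.

drive_tool --motion '[[[0,0.008,0],[0,0,0]],[[0,0.018,0],[0,0,0]],[[0,0.026,0],[0,0,0]],[[0,0.032,0],[0,0,0]],[[0,0.034,0],[0,0,0]],[[0,0.032,0],[0,0,0]],[[0,0.026,0],[0,0,0]],[[0,0.014,0],[0,0,0]],[[0,0.006,0],[0,0,0]],[[0,0.002,0],[0,0,0]]]'

```text
time_s: 14.43
ee_pos: [528.9, 205.9, 181.2]
ee_rot: [179.9, 0.0, -24.0]
force: [0.3, -1.5, -5.1]
gripper_width: 53.4
```

```bash
python3 -c "
from h import *
im,p=snap('g6')
import math
for tag,z,R,col in(('rim',57,97,(0,0,255)),('rim',63,97,(0,255,0))):
  for a in range(0,360,2):
    u,v=proj(p,'wrist',[527.4+R*math.cos(math.radians(a)),209+R*math.sin(math.radians(a)),z]); cv2.circle(im,(int(round(u)),int(round(v))),0,col,-1)
cv2.imwrite('pics/g6o.png',im)
snap('s6','scene')"
```

```text
g6 14.43 [528.9 205.9 181.2] [179.9   0.  -24. ] F [ 0.3 -1.5 -5.1] w 53.4
s6 14.48 [528.9 205.5 181.3] [179.9   0.  -24.1] F [-0.8  0.9 -5.3] w 53.7
```

View pics/g6o.png

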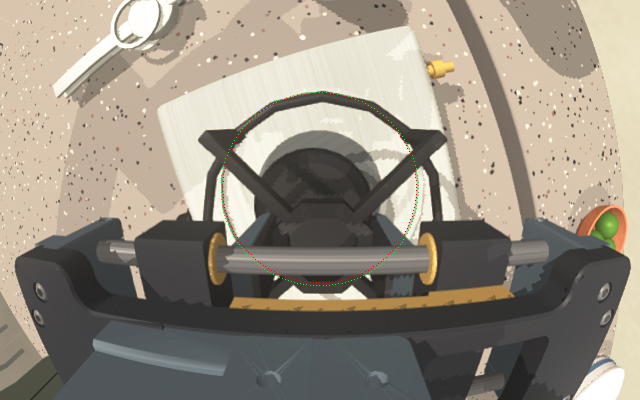

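View pics/s6.png

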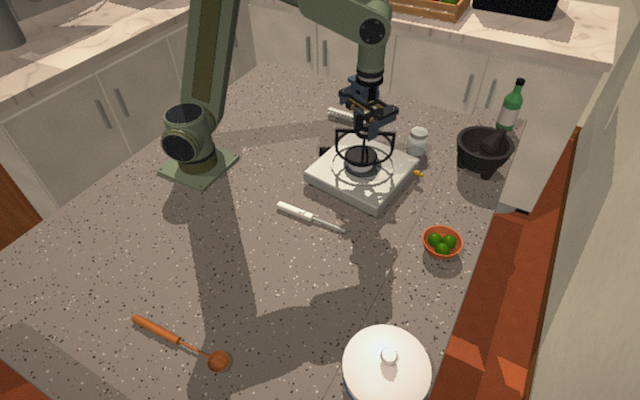

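The grate is above the hob and hides the rim from here. I'll cross-check the rim centre in the earlier pictures, which costs no robot time.

Run:
```python
from h import *
for tag in ('h2','p1','p2','p4'):
    im,s,p=load(tag); g=im.max(2); hc=(527.4,209); Rm=[]
    for a in np.radians(np.arange(0,360,3)):
        rr=np.arange(90,103,.25); v=[]
        for r in rr:
            u,w=proj(p,'wrist',[hc[0]+r*np.cos(a),hc[1]+r*np.sin(a),60]); v.append(cv2.getRectSubPix(g,(1,1),(u,w))[0,0] if 1<=w<218 and not(w>200 and 210<u<440) else 255)
        v=np.array(v,int)
        if v.min()<150: r=rr[v.argmin()]; Rm.append((hc[0]+r*np.cos(a),hc[1]+r*np.sin(a)))
    print(tag,fitc(Rm),fitc(Rm,97))
```

```text
h2 (array([527.4 , 209.01,  96.66]), 78, np.float64(0.35)) (array([527.46, 208.68,  97.  ]), 78, np.float64(0.4))
p1 (array([527.39, 208.77,  96.89]), 57, np.float64(0.35)) (array([527.4 , 208.76,  97.  ]), 57, np.float64(0.37))
p2 (array([527.24, 209.11,  96.77]), 59, np.float64(0.29)) (array([527.31, 208.91,  97.  ]), 59, np.float64(0.36))
p4 (array([527.24, 208.94,  96.75]), 63, np.float64(0.34)) (array([527.3 , 208.73,  97.  ]), 63, np.float64(0.39))
```

Rim centre agrees at (527.3, 208.9) in four views. I'll centre and lower to just above rim height.

drive_tool --motion '[[[-0.0008,0.0015,0],[0,0,0]],[[-0.0008,0.0015,-0.004],[0,0,0]],[[0,0,-0.008],[0,0,0]],[[0,0,-0.01],[0,0,0]],[[0,0,-0.01],[0,0,0]],[[0,0,-0.01],[0,0,0]],[[0,0,-0.009],[0,0,0]],[[0,0,-0.006],[0,0,0]],[[0,0,-0.003],[0,0,0]],[[0,0,-0.001],[0,0,0]]]'

```text
time_s: 15.37
ee_pos: [527.0, 209.0, 119.8]
ee_rot: [179.9, 0.0, -24.0]
force: [-0.2, 0.4, -5.1]
gripper_width: 53.4
```

```bash
python3 -c "
from h import *
im,p=snap('g7')
i2,_=snap('s7','scene')
a=cv2.resize(i2[110:220,300:430],None,fx=4,fy=4,interpolation=2)
cv2.imwrite('pics/s7z.png',a)"
```

```text
g7 15.37 [527.  209.  119.8] [179.9   0.  -24. ] F [-0.2  0.4 -5.1] w 53.4
s7 15.42 [527.2 209.1 120.2] [179.9   0.  -24. ] F [ 0.7 -0.5 -5.7] w 53.7
```

View pics/g7.png

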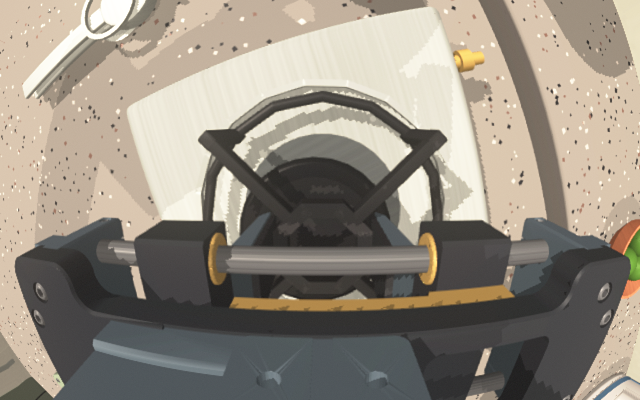

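View pics/s7z.png

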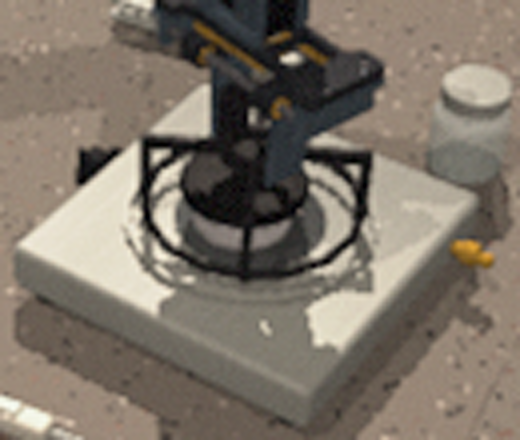

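The ring is concentric with the rim in both views. Lowering slowly.

drive_tool --motion '[[[0,0,-0.001],[0,0,0]],[[0,0,-0.001],[0,0,0]],[[0,0,-0.001],[0,0,0]],[[0,0,-0.001],[0,0,0]],[[0,0,-0.001],[0,0,0]],[[0,0,-0.001],[0,0,0]],[[0,0,-0.001],[0,0,0]],[[0,0,-0.001],[0,0,0]],[[0,0,-0.001],[0,0,0]],[[0,0,-0.0005],[0,0,0]]]'

```text
time_s: 16.3
ee_pos: [527.2, 209.1, 111.0]
ee_rot: [180.0, -0.0, -24.0]
force: [0.1, 0.9, -6.9]
gripper_width: 53.6
```

drive_tool --motion '[[[0,0,-0.0005],[0,0,0]],[[0,0,-0.0005],[0,0,0]],[[0,0,-0.0002],[0,0,0]],[[0,0,-0.0002],[0,0,0]],[[0,0,-0.0002],[0,0,0]],[[0,0,-0.0002],[0,0,0]],[[0,0,0],[0,0,0]],[[0,0,0],[0,0,0]],[[0,0,0],[0,0,0]],[[0,0,0],[0,0,0]]]'

```text
time_s: 17.13
ee_pos: [527.3, 209.1, 109.4]
ee_rot: [180.0, -0.0, -24.0]
force: [-0.2, -0.1, -5.5]
gripper_width: 53.7
```

```bash
python3 -c "
from h import *
im,p=snap('g8')
for _ in range(3): snap('tmp')"
```

```text
g8 17.13 [527.3 209.1 109.4] [180.  -0. -24.] F [-0.2 -0.1 -5.5] w 53.7
tmp 17.18 [527.3 209.1 109.4] [180.  -0. -24.] F [-0.   0.1 -4.8] w 53.8
tmp 17.23 [527.3 209.1 109.4] [180.  -0. -24.] F [ 0.2  0.1 -6. ] w 53.7
tmp 17.28 [527.3 209.1 109.4] [180.  -0. -24.] F [-0.3  0.6 -5.6] w 53.6
```

View pics/g8.png

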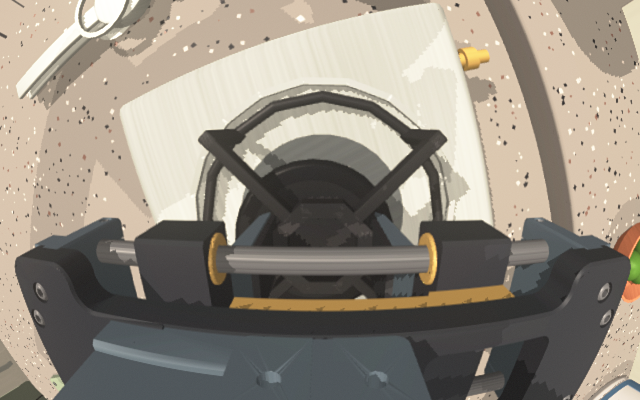

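Still hanging at 109.4; contact is expected at about 108.7.

drive_tool --motion '[[[0,0,-0.0002],[0,0,0]],[[0,0,-0.0002],[0,0,0]],[[0,0,-0.0002],[0,0,0]],[[0,0,-0.0002],[0,0,0]],[[0,0,0],[0,0,0]],[[0,0,0],[0,0,0]],[[0,0,0],[0,0,0]],[[0,0,0],[0,0,0]],[[0,0,0],[0,0,0]],[[0,0,0],[0,0,0]]]'

```text
time_s: 18.17
ee_pos: [527.3, 209.1, 108.8]
ee_rot: [180.0, -0.0, -24.0]
force: [-1.4, -1.1, -2.3]
gripper_width: 53.7
```

```bash
python3 -c "
from h import *
for _ in range(3): snap('tmp')"
```

```text
tmp 18.17 [527.3 209.1 108.8] [180.  -0. -24.] F [-1.4 -1.1 -2.3] w 53.7
tmp 18.22 [527.3 209.1 108.7] [180.  -0. -24.] F [-0.5 -0.9 -1.8] w 53.9
tmp 18.27 [527.3 209.1 108.8] [180.  -0. -24.] F [-0.5 -1.9 -1.7] w 53.6
```

Contact at exactly the expected height (108.75), with the weight mostly carried. I'll settle 0.2 mm more, then release partway.

drive_tool --motion '[[[0,0,-0.0002],[0,0,0]],[[0,0,0],[0,0,0]],[[0,0,0],[0,0,0]],[[0,0,0],[0,0,0]],[[0,0,0],[0,0,0]],[[0,0,0],[0,0,0]],[[0,0,0],[0,0,0]],[[0,0,0],[0,0,0]],[[0,0,0],[0,0,0]],[[0,0,0],[0,0,0]]]' --force 5

```text
time_s: 19.15
ee_pos: [527.4, 209.1, 108.7]
ee_rot: [180.0, -0.0, -24.0]
force: [-1.6, -1.1, 3.9]
gripper_width: 53.8
```

drive_tool --motion '[[[0,0,0],[0,0,0]],[[0,0,0],[0,0,0]],[[0,0,0],[0,0,0]],[[0,0,0],[0,0,0]],[[0,0,0],[0,0,0]],[[0,0,0],[0,0,0]],[[0,0,0],[0,0,0]],[[0,0,0],[0,0,0]],[[0,0,0],[0,0,0]],[[0,0,0],[0,0,0]]]' --claw 0.9

```text
time_s: 19.98
ee_pos: [527.3, 209.1, 108.4]
ee_rot: [180.0, -0.0, -24.0]
force: [-0.7, 0.5, 0.3]
gripper_width: 82.4
```

```bash
python3 -c "
from h import *
snap('g9')"
```

```text
g9 19.98 [527.3 209.1 108.4] [180.  -0. -24.] F [-0.7  0.5  0.3] w 82.4
```

View pics/g9.png

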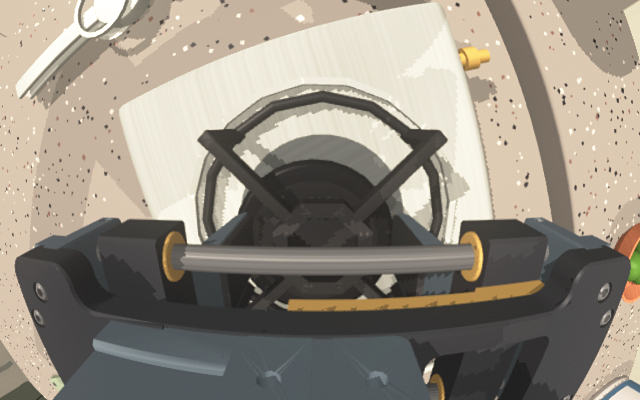

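Released and the force is clear. I'll go straight up, then back for a check view.

drive_tool --motion '[[[0,0,0.003],[0,0,0]],[[0,0,0.006],[0,0,0]],[[0,0,0.008],[0,0,0]],[[0,0,0.01],[0,0,0]],[[0,0,0.012],[0,0,0]],[[0,0,0.012],[0,0,0]],[[0,-0.01,0.012],[0,0,0.02]],[[0,-0.02,0.008],[0,0,0.04]],[[0,-0.02,0.003],[0,0,0.04]],[[0,-0.02,0],[0,0,0.04]]]'

```text
time_s: 20.87
ee_pos: [528.1, 138.8, 184.8]
ee_rot: [-179.9, -0.2, -15.9]
force: [1.0, -0.1, 0.4]
gripper_width: 81.9
```

drive_tool --motion '[[[0,-0.015,0],[0,0,0.04]],[[0,-0.005,0],[0,0,0.04]],[[0,0,0],[0,0,0]],[[0,0,0],[0,0,0]],[[0,0,0],[0,0,0]],[[0,0,0],[0,0,0]],[[0,0,0],[0,0,0]],[[0,0,0],[0,0,0]],[[0,0,0],[0,0,0]],[[0,0,0],[0,0,0]]]'

```text
time_s: 21.7
ee_pos: [527.3, 119.3, 182.3]
ee_rot: [180.0, 0.0, -11.4]
force: [-0.1, -0.0, -0.5]
gripper_width: 82.6
```

```bash
python3 -c "
from h import *
im,p=snap('f1');cv2.imwrite('pics/f1z.png',cv2.resize(im[0:225,190:460],None,fx=2.6,fy=2.6,interpolation=2))
i,_=snap('f1s','scene');cv2.imwrite('pics/f1sz.png',cv2.resize(i[110:230,290:440],None,fx=4.5,fy=4.5,interpolation=2))
snap('f1t','top')"
```

```text
f1 21.7 [527.3 119.3 182.3] [180.    0.  -11.4] F [-0.1 -0.  -0.5] w 82.6
f1s 21.75 [527.3 119.2 182.3] [180.   -0.  -11.4] F [-0.1  0.  -0.6] w 82.1
f1t 21.8 [527.3 119.2 182.3] [180.   -0.  -11.4] F [ 0.1 -0.7 -0.3] w 82.1
```

View pics/f1z.png

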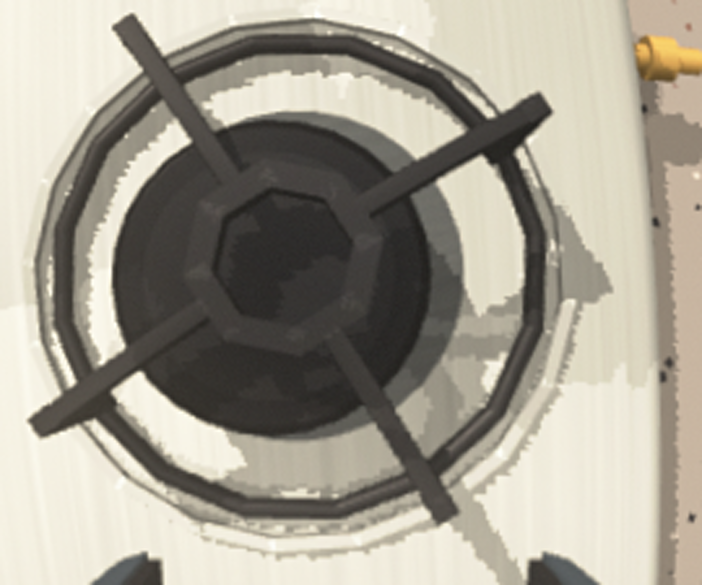

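View pics/f1sz.png

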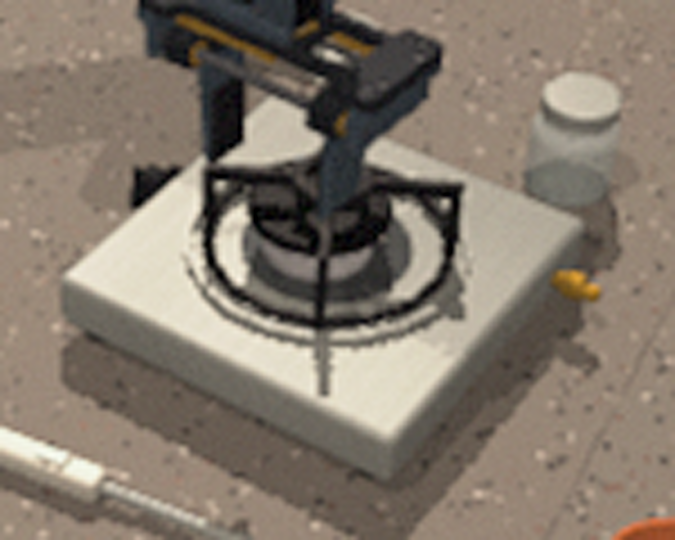

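The grate stands inside the rim with a visible gap all round, and the cap lies centred beneath it. Some numeric checks on this picture.

```bash
python3 - <<'E'
from h import *
im,s,p=load('f1'); g=im.max(2)
def edge(hc,z,r0,r1,step,cond,angs):
    Q=[]
    for a in np.radians(angs):
        rr=np.arange(r0,r1,step)
        v=[]
        for r in rr:
            u,w=proj(p,'wrist',[hc[0]+r*np.cos(a),hc[1]+r*np.sin(a),z]); v.append(cv2.getRectSubPix(g,(1,1),(u,w))[0,0] if 1<=w<215 else 0)
        k=np.where(cond(np.array(v,int)))[0]
        if len(k): Q.append((hc[0]+rr[k[0]]*np.cos(a),hc[1]+rr[k[0]]*np.sin(a)))
    return Q
ang=np.array([a for a in range(0,360,3) if abs((a-21+45)%90-45)>11])
print('cap z98',fitc(edge((521,207),98,44,62,.25,lambda v:v>85,ang)))
for z in(61,65): print('ring inner',z,fitc(edge((527.3,209),z,76,92,.25,lambda v:v<85,ang)))
hc=on(p,'wrist',190+284/2.6,257/2.6,123); print('hub top z123',hc)
tips=[(190+125/2.6,18/2.6),(190+543/2.6,103/2.6),(190+447/2.6,512/2.6),(190+38/2.6,428/2.6)]
T=np.array([on(p,'wrist',u,v,123) for u,v in tips]); print(T.round(1),T.mean(0).round(1))
d=T-T.mean(0); print(np.hypot(d[:,0],d[:,1]).round(1))
E
python3 - <<'E'
import cv2,numpy as np
a=cv2.imread('pics/top0.png');b=cv2.imread('pics/f1t.png')
cv2.imwrite('pics/cmp.png',np.vstack([cv2.resize(x[130:290,120:500],None,fx=1.85,fy=1.85) for x in(a,b)]))
E
```

```text
cap z98 (array([521.97, 206.35,  50.89]), 80, np.float64(0.23))
ring inner 61 (array([527.96, 208.94,  83.84]), 92, np.float64(0.42))
ring inner 65 (array([528.15, 208.61,  82.71]), 92, np.float64(0.43))
hub top z123 [528.74960451 208.20914586 123.        ]
[[497.1 292.6 123. ]
 [611.2 240.5 123. ]
 [560.3 126.7 123. ]
 [445.8 176.4 123. ]] [528.6 209.1 123. ]
[89.3 88.4 88.3 89. ]
```

View pics/cmp.png

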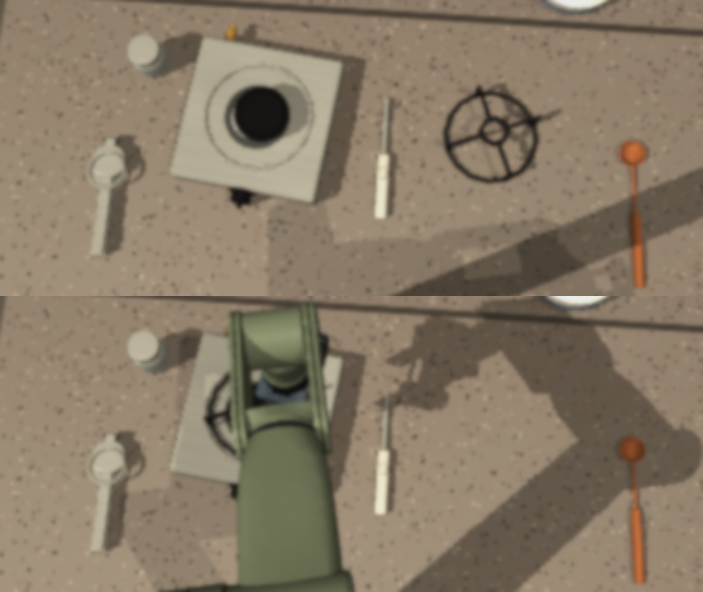

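The grate centre is within 0.8 mm of the rim centre, and everything else looks unmoved. I'll take one more tilted side view to confirm that the cap and grate are level.

drive_tool --motion '[[[-0.015,-0.001,0],[0,0,0.105]],[[-0.021,-0.003,0],[0,0,0.105]],[[-0.021,-0.003,0],[0,0,0.105]],[[-0.021,-0.003,0],[0,0,0.105]],[[-0.02,-0.003,-0.004],[0,0,0.103]],[[-0.008,-0.001,-0.008],[0.031,-0.093,0]],[[0,0,-0.013],[0.031,-0.093,0]],[[0,0,-0.015],[0.031,-0.093,0]],[[0,0,-0.014],[0.031,-0.093,0]],[[0,0,-0.01],[0.031,-0.093,0]]]' --claw 0

```text
time_s: 22.68
ee_pos: [420.8, 104.5, 118.5]
ee_rot: [179.8, -28.4, 18.6]
force: [0.0, 2.1, -1.3]
gripper_width: 18.5
```

```bash
python3 -c "
from h import *
im,p=snap('tmp2')
im,p=snap('f2')
u,v=proj(p,'wrist',[525,208,95]);print(u,v)
c=cv2.rotate(im[10:222,int(u)-90:int(u)+90],cv2.ROTATE_90_COUNTERCLOCKWISE);cv2.imwrite('pics/f2z.png',cv2.resize(c,None,fx=3.3,fy=3.3,interpolation=2))"
```

```text
tmp2 22.68 [420.8 104.5 118.5] [179.8 -28.4  18.6] F [ 0.   2.1 -1.3] w 18.5
f2 22.73 [412.3 102.9 112.3] [179.9 -27.7  18.5] F [-5.2 -0.4 -2.9] w 14.6
457.3861636221901 134.04739690636643
```

View pics/f2z.png

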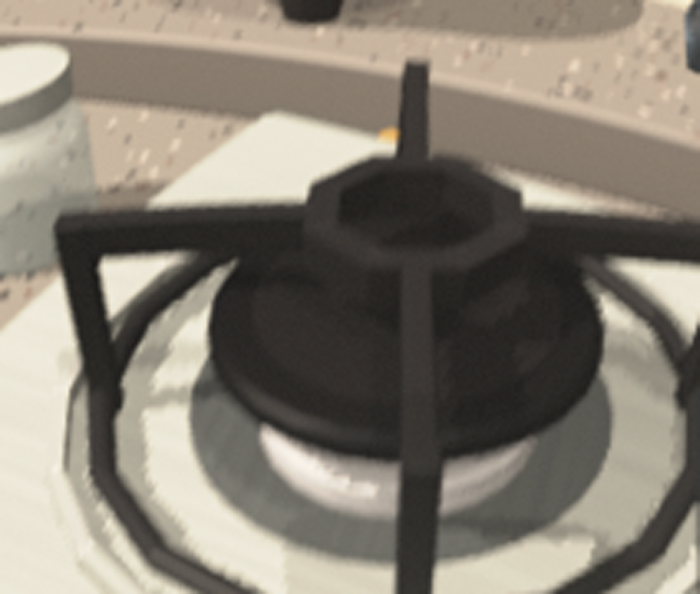

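The side view shows the cap lying flat with the burner visible evenly beneath it. The grate arms are level and its ring is inside the rim. I'll move clear and check the residual force.

drive_tool --motion '[[[0,-0.005,0.01],[0,0,0]],[[0,-0.01,0.015],[-0.031,0.093,0]],[[0,-0.01,0.015],[-0.031,0.093,0]],[[0,-0.01,0.015],[-0.031,0.093,0]],[[0,-0.01,0.015],[-0.031,0.093,0]],[[0,-0.01,0.015],[-0.031,0.093,0]],[[0,-0.01,0.01],[0,0,0]],[[0,0,0.005],[0,0,0]],[[0,0,0],[0,0,0]],[[0,0,0],[0,0,0]]]'

```text
time_s: 23.62
ee_pos: [421.4, 40.6, 218.3]
ee_rot: [180.0, -0.2, 18.5]
force: [-0.5, -0.4, -0.8]
gripper_width: 0.1
```

drive_tool --motion '[[[0,0,0],[0,0,0]],[[0,0,0],[0,0,0]],[[0,0,0],[0,0,0]],[[0,0,0],[0,0,0]],[[0,0,0],[0,0,0]],[[0,0,0],[0,0,0]],[[0,0,0],[0,0,0]],[[0,0,0],[0,0,0]],[[0,0,0],[0,0,0]],[[0,0,0],[0,0,0]]]'

```text
time_s: 24.45
ee_pos: [421.3, 40.7, 217.7]
ee_rot: [-180.0, -0.2, 18.5]
force: [0.4, -0.0, 0.2]
gripper_width: 0.7
```

```bash
python3 -c "
from h import *
snap('z1')
i,_=snap('z1s','scene');cv2.imwrite('pics/z1z.png',cv2.resize(i[90:300,230:440],None,fx=2.8,fy=2.8,interpolation=2))"
```

```text
z1 24.45 [421.3  40.7 217.7] [-180.    -0.2   18.5] F [ 0.4 -0.   0.2] w 0.7
z1s 24.5 [421.3  40.7 217.8] [-180.    -0.2   18.5] F [ 0.8 -0.3  0.1] w 0.4
```

View pics/z1z.png

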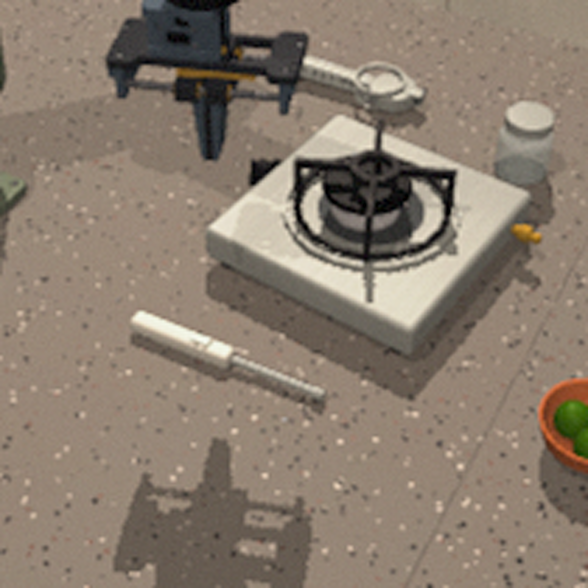

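The grate stands level inside the rim and the arm is clear, with no force on it. Handing in.

```bash
python3 -c "
from workcell import env
print(env.job_done())"
```

```text
the job is handed in; nothing more can be done
None
```

The cap is home and flat on the burner, the grate stands over it inside the rim, and the job was handed in at about 24.5 s.

- **Cap:** I pushed it by its high edge with the shut fingers, about 14 mm at roughly 2 N, until it dropped in. Only one side needed pushing. It then measured within about 0.5 mm of the burner axis. A side view matched the flat, home outline to about 0.6 px, the same left and right.
- **Grate:** I gripped it by the clear hub flats, carried it over and lowered it in fine steps. It touched down at the expected height (tool at 108.75 mm, 108.7 expected) before I let go. Its centre measured about 0.8 mm from the rim centre, and a last side view showed it level with the cap flat beneath it.
- **Other objects:** The lighter, squeezer, jar and spoon look unmoved in the before and after pictures. The arm was clear with almost no force on it at hand-in.

**Disagreements:** The last top-view fit put the cap about 0.9 mm from its earlier reading, at (522.0, 206.4) against (521.2, 206.8), and fitted its radius about 1 mm larger. The grate arms partly hide the edge in that view and I used a different brightness threshold. I did not resolve the difference further, but it is within the boss's 1.5 mm play. Two tilted moves stopped short of the angle I asked for. I corrected the leftover tilt before gripping the grate.

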